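Clamp a bell fragment for drawing with a click-stop cap

TASK

Gently stand the taller bronze bell fragment on its rim on the bed of the drawing clamp, between the jaws with its wall along them, and let go. Then turn the clamp's ratchet cap clockwise until the fragment is held tight and the cap clicks round; stop after about two clicks (more than three wears the ratchet) and let go, leaving the fragment upright in the clamp. The bronze is fragile, so do not squeeze it hard, and do not knock anything else about.

Things in the scene. Friction and masses are not known exactly. Their poses are not given: they have to be found in the camera images.
- bell_fragment: the taller bell fragment: a curved dark bronze wall standing on its flat rim, 85 mm wide (its x), 21.4 mm deep over the curve (its y), wall 10 mm thick, 95 mm tall in the middle, 70 to 90 mm at the sides; 0.4 to 0.6 kg. Origin: centre of its underside (mid-width, mid-depth), z up. Bronze cracks: keep the grip under 30 N on each finger and any other push under 50 N
- wall_grip (a point): best place to grip the fragment from above: inside its wall at mid-width, 78 mm above its underside, 5.7 mm to +y (the bulging side) of its origin. The wall is flat here over 17 mm in x, 10 mm thick along y, and ends 17 mm higher. Either side of the fragment may face the moving jaw
- clamp: the clamp, fixed to the table: grey base plate 130 mm (x) by 250 mm (y, from -90 to +160 mm), 18 mm high. Origin on the table, under the bed. The drive box (75 x 70 mm, top at z 68 mm) is at y 80 to 150 mm and carries drum and cap on an upright axis at x 0, y +115 mm
- fixed_jaw (a point): middle of the top edge of the fixed jaw's inner face, 52 mm to -y of the clamp's origin, 78 mm above the table; the jaw is 110 mm wide, 20 mm thick. On it sits a cork facing, top 74 mm above the table, whose face stands 8 to 26 mm proud to +y (set differently each time, not measured)
- bed (a point): point on the bed (flat, 30 mm above the table) 11 mm to -y of the clamp's origin and 15 mm in front of the open moving jaw; axes as the clamp's. With its origin here and its x along the clamp's x (either way round) the fragment has at least 4 mm free to either jaw, whatever the facing's setting
- jaw: moving jaw, aluminium, 90 mm wide, 20 mm thick, top 78 mm above the table. Its origin coincides with the clamp's when fully open, where it starts; its face lies 4 mm to +y of its origin. It moves to the clamp's -y by 12 mm per radian that the drum turns and stays, still pressing, when the cap is let go
- cap_grip (a point): on the cap's axis, 108 mm above the table: where to grip the cap. Black cap: square upright boss 34 x 34 mm, from 84 to 120 mm above the table, on a round skirt 60 mm across with its top at 84 mm. Axes turn with the cap, square to the boss faces; at the start they are the clamp's. Clockwise from above (yaw decreasing) closes the jaw. It may be let go and regripped at any time
- cap_mark (a point): white tick on the cap's skirt, 30 mm from its axis; turns with the cap. 0.6 to 2.4 rad close the jaw on the fragment at a light turning moment (0.12 N m, up to 0.2 while pushing the fragment along); then the drum stops and at about 0.4 to 0.5 N m the ratchet slips, 0.31 rad (18 degrees) to a click. Turning back loosens the jaw
- drum_mark (a point): black tick on the aluminium drum flange under the cap, 30 mm from the axis; turns with the drum. The ticks are in line until the ratchet slips, and then part in plan by 9 mm at one click, 18 mm at two and 27 mm at three
- short_fragment: smaller bronze bell fragment, 60 mm wide, 45 mm tall, standing; not the one to clamp; origin centre of its underside
- caliper: steel caliper lying on the table, 190 mm long
- eraser: white eraser block 45 x 20 x 12 mm
- pen_cup: white ceramic cup, 72 mm across, 90 mm tall
- scale_bar: light wooden scale bar 100 x 18 x 6 mm
- ink_jar: amber glass jar, 48 mm across, 55 mm tall
- brush: small brush 170 mm long, lying
There are look-alikes about, which are no part of the job. Leave any orange look-alike of the bell_fragment alone.

How it is judged:
By the outcome, as a careful person would: the job done as asked, in the order asked, and still so for the second after the job is handed in, with the robot touching nothing.
It also fails if it takes over 72 s, if anything falls off the work surface, if the arm or the gripper's body presses on something with over 40 N, if the wrist force passes 120 N, or if a joint passes its speed limit or range.

ROBOT

A 7-joint arm with a two-finger parallel gripper is mounted at the origin on the work surface. World frame = base frame: x ahead of the robot, y to its left, z up, the work surface at z = 0. Lengths are in mm, angles in rad, forces in N, time in s.
With the tool pointing down it reaches from about 425 to 925 mm from the base axis. Payload 6.8 kg.
Tool frame: the origin (TCP) lies at the very end of the fingers, on their centre line; the grasp point (between the pads) lies r.grip_depth behind it (r.grip_depth is the distance from the TCP to the grasp point, in mm); z points along the fingers, y is the line along which they close (so a half turn about z gives the same grasp; the last joint's range is limited). The gripper opens to 88 mm and grips with 3 to 60 N. Pads are 20 mm wide; open, the fingers measure 115 mm over their backs; the gripper's body (75 mm by 178 mm) begins 61 mm behind the grasp point.
Start: joints at [1.009, 0.477, 0.022, 1.555, -0.011, 1.109, -0.083], TCP at [295.921, -606.695, 197.064] pointing down, gripper open.
Joint ranges: [-2.96, 2.96], [-0.34, 2.1], [-1.41, 1.46], [0.24, 2.44], [-1.37, 4.51], [0.17, 1.92], [-2.96, 2.96]. Speed limits (rad/s): [2.39, 2.39, 3.14, 3.14, 3.14, 3.14, 3.14].

INTERFACE

Orientations are given as a unit quaternion [w, x, y, z].
In Python, from station import r gives the robot as it stands. The module is installed in compiled form; this text tells all that it offers. Calls block until the motion is done:
- r.move_to(position, orientation): joint-space move of the TCP to a pose.
- r.movel(position, ori=None, rate=150): straight line of the TCP; ori=None keeps the orientation; rate is the mean speed in mm/s.
- r.move_j(angles): joint-space move.
- r.command_gripper(opening, grasp_force=None): finger opening in mm; grasp_force is the grip in N (None keeps the last); returns when the fingers have stopped.
- r.dwell(seconds).
- r.inverse_kinematics(position, orientation): joint angles nearest the present ones, or None.
- r.sense(): the state.
- r.snapshot(name): name is "side" or "top" or "wrist"; returns a dict with "color" (384x512x3 uint8, red, green, blue), "z_map" (384x512 float32, mm along the optical axis (not along the pixel's ray), 0 where there is no reading), "intrinsics" (3x3 intrinsics, pixels), "dist_coeffs" ([k1, k2, p1, p2, k3] as OpenCV has them; the pictures are not rectified), "T" (4x4, takes a point from camera to world coordinates). Camera axes: x right, y down, z forward; pixel columns grow to the right and rows downward; lengths in mm; the calibration is good to about 2 mm. A picture is of the moment at which its call begins.
A pose or a line that the arm cannot do raises r.IKError and nothing moves.
- r.finish_job(): hands the job in; it is judged then, once.
The state is a dict: "clock": time; "joint_positions": joint angles; "qd": joint speeds; "joint_efforts": joint torques, N m; "position": TCP position; "orientation": TCP orientation; "wrist_force": force on the tool from outside, world axes, zero at the start; "torque": the same for the moment, N m; "grip_width": finger opening in mm; "gripper_force": force on a finger pad.
Only numpy, scipy, OpenCV 4.12 (cv2) and the standard library are available. Lean on these libraries where they do the work, as an engineer would, in place of code of your own. Each camera call takes 0.05 s, during which the arm holds its last target. There are 200 camera calls.

## Working session

There is one attempt and no reset: what is moved stays moved. The work goes in short steps, each a Python script; the robot and the scene stay as the last script left them, time stands still between calls to the robot, and variables do not carry over. Pictures are saved under pics/ and viewed, at most 10 in all, crops included, and the job is handed in when it is done.

```bash
mkdir -p pics; cat > h.py <<'E'
import numpy as np, cv2
from station import r
from scipy.spatial.transform import Rotation as R
def snap(n,save=None):
    s=r.snapshot(n)
    s['n']=n
    if save: cv2.imwrite(f'pics/{save}.png',s['color'][:,:,::-1])
    return s
def cloud(s):
    h,w=s['z_map'].shape
    u,v=np.meshgrid(np.arange(w),np.arange(h))
    p=cv2.undistortPoints(np.stack([u,v],-1).reshape(-1,1,2).astype(np.float64),s['intrinsics'],s['dist_coeffs']).reshape(h,w,2)
    z=s['z_map'][...,None]
    P=np.concatenate([p*z,z],-1)@s['T'][:3,:3].T+s['T'][:3,3]
    P[s['z_map']<=0]=np.nan
    return P
def ray(s,px,zp):
    p=cv2.undistortPoints(np.array(px,float).reshape(-1,1,2),s['intrinsics'],s['dist_coeffs']).reshape(-1,2)
    d=np.c_[p,np.ones(len(p))]@s['T'][:3,:3].T; o=s['T'][:3,3]
    return o+d*((zp-o[2])/d[:,2])[:,None]
def q(yaw): # tool down, tool y axis along world direction yaw+90deg*(-1)
    x=R.from_euler('z',yaw)*R.from_euler('x',np.pi)
    a=x.as_quat(); return [a[3],a[0],a[1],a[2]]
E
python3 - <<'E'
from h import *
a=snap('top');b=snap('side')
im=np.hstack([a['color'],b['color']])
cv2.imwrite('pics/top.png',cv2.resize(a['color'],(800,600))[:,:,::-1])
cv2.imwrite('pics/side.png',cv2.resize(b['color'],(800,600))[:,:,::-1])
print(a['T'],b['T'],r.grip_depth,r.sense())
E
```

```text
[[ 9.44933473e-03 -9.95989381e-01  8.89711411e-02  5.06318995e+02]
 [-9.99413153e-01 -6.47711315e-03  3.36362271e-02 -1.00642099e+02]
 [-3.29250488e-02 -8.92367687e-02 -9.95466092e-01  9.45904367e+02]
 [ 0.00000000e+00  0.00000000e+00  0.00000000e+00  1.00000000e+00]] [[-9.71339067e-01 -1.94101879e-01  1.37203785e-01  4.68683720e+02]
 [-2.36869355e-01  7.42259303e-01 -6.26852483e-01  4.27545206e+02]
 [ 1.98324588e-02 -6.41385677e-01 -7.66962246e-01  7.25028070e+02]
 [ 0.00000000e+00  0.00000000e+00  0.00000000e+00  1.00000000e+00]] 18.700000000000003 {'clock': 0.1, 'joint_positions': array([ 1.00890169,  0.47769147,  0.02234954,  1.55629614, -0.01147088,
        1.1092948 , -0.0830983 ]), 'qd': array([ 1.37168488e-03, -1.79668515e-04, -1.32816197e-03, -2.26055033e-03,
       -8.95678062e-05,  1.19648733e-05, -7.03387498e-04]), 'joint_efforts': array([ 3.48570240e-03, -5.84095573e+01,  1.53948672e+00, -2.73314095e+01,
       -5.43147745e-02,  1.30531352e-02,  4.37599098e-06]), 'position': array([ 295.64005685, -606.19643434,  196.22036171]), 'orientation': array([-7.41784476e-04,  9.74365471e-01,  2.24969595e-01, -2.43536993e-04]), 'wrist_force': array([-0.33409657,  0.43917945, -0.02552283]), 'torque': array([ 0.0192519 , -0.00038176, -0.04086119]), 'gripper_force': 0.0, 'grip_width': 87.69829308125898}
```

View pics/top.png

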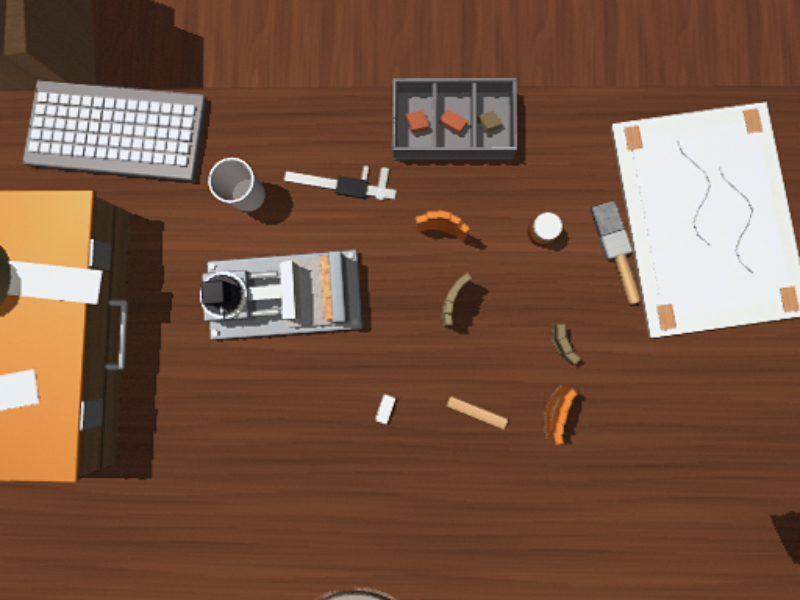

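View pics/side.png

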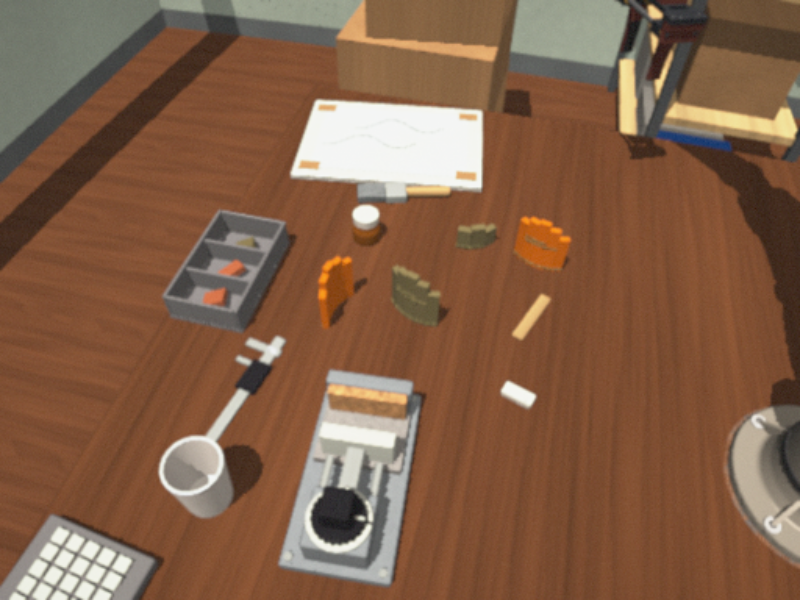

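The top view shows four upright curved pieces. In its 800x600 pixels:
- Dark bronze (456,300), large and tall: this fits bell_fragment.
- Dark bronze (566,343): smaller and low, so short_fragment.
- Orange (442,222) and (562,415): look-alikes, to be left alone.

The clamp is at (280,295), with its cap at (222,295) and its fixed jaw on the right, so the clamp's +y is roughly world +y. Next I measure and confirm with a crop.

```bash
cat >> h.py <<'E'
def bronze(s):
    hsv=cv2.cvtColor(s['color'],cv2.COLOR_RGB2HSV); H,S,V=[hsv[...,i].astype(int) for i in range(3)]
    return (H>=15)&(H<=35)&(S>60)&(S<170)&(V>40)
def rect(P):
    (c,wh,a)=cv2.minAreaRect(P[:,:2].astype(np.float32))
    b=cv2.boxPoints((c,wh,a)); e=[b[1]-b[0],b[2]-b[1]]
    L=max(e,key=np.linalg.norm); return np.array(c),sorted(wh),np.arctan2(L[1],L[0])%np.pi
def near(P,c,rad,z0,z1): return (np.hypot(P[...,0]-c[0],P[...,1]-c[1])<rad)&(P[...,2]>z0)&(P[...,2]<z1)
E
python3 - <<'E'
from h import *
a=snap('top');b=snap('side')
A=cloud(a);B=cloud(b)
c0=A[192,292]; c=ray(a,[[456*.64,300*.64]],50)[0]
print('guess',c)
both=[]
for s,P in((a,A),(b,B)):
    m=near(P,c,70,12,110)&bronze(s); Q=P[m]; both.append(Q); print(s['n'],len(Q),rect(Q),Q.mean(0),Q[:,2].max())
    t=Q[Q[:,2]>40]
print('both',rect(np.vstack(both)))
k=ray(a,[[280*.64,295*.64]],18)[0]
for s,P in((a,A),(b,B)):
    Q=P[near(P,k,150,13,23)]; print('plate',s['n'],len(Q),rect(Q))
    # cap boss top
    k2=ray(a,[[218*.64,293*.64]],120)[0]
    Q=P[near(P,k2,30,114,126)]; print('boss',len(Q),rect(Q),Q.mean(0))
    Q=P[near(P,k,130,76-4,76+5)]; print('jaws',len(Q),rect(Q))
u,v=292,192
cr=a['color'][v-50:v+70,u-130:u+110]; cv2.imwrite('pics/crop.png',cv2.resize(cr,None,fx=3.2,fy=3.2,interpolation=2)[:,:,::-1])
E
```

```text
guess [ 577.97937638 -152.71492485   50.        ]
top 180 (array([ 579.56665039, -148.57583618]), [20.695619583129883, 83.42398834228516], np.float32(2.781774)) [ 577.76670996 -146.72928355   78.91126474] 99.99914490174388
side 718 (array([ 578.12689209, -145.86405945]), [22.90703582763672, 83.71773529052734], np.float32(2.734489)) [ 576.51188914 -140.43427759   54.97127751] 94.54116096898838
both (array([ 578.95373535, -146.74368286]), [24.62042236328125, 86.02814483642578], np.float32(2.7690504))
plate top 1782 (array([588.67230225, 128.12135315]), [130.2034149169922, 250.93490600585938], np.float32(1.6537267))
boss 222 (array([581.65734863, 207.65682983]), [32.78729248046875, 34.146278381347656], np.float32(1.5998825)) [581.56158997 206.97705953 120.38187081]
jaws 1079 (array([587.85314941, 132.5428772 ]), [108.39108276367188, 223.7698974609375], np.float32(1.6491703))
plate side 2879 (array([588.12487793, 130.40670776]), [130.76942443847656, 248.74826049804688], np.float32(1.6530411))
boss 406 (array([581.08258057, 209.0592041 ]), [32.7150764465332, 32.97770309448242], np.float32(0.07845641)) [580.54119042 209.94500922 118.52305636]
jaws 1545 (array([587.92449951, 134.19952393]), [109.51031494140625, 223.35865783691406], np.float32(1.6455038))
```

View pics/crop.png

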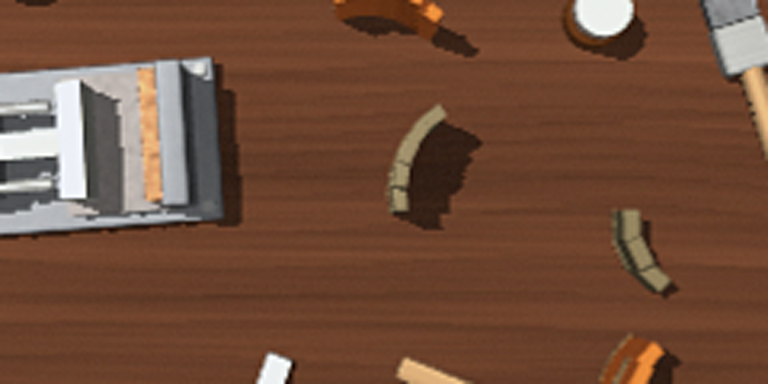

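The crop confirms it: the tall dark fragment is at crop (415,160), standing about 95 mm high with its bulge towards the clamp. Clamp yaw is about 0.082 and its origin about (591.3,94.4). On the way to the fragment I take a wrist look over the clamp bed, then one over the fragment.

```bash
python3 - <<'E'
from h import *
print(r.sense()['clock'])
for name,xy,yaw in(('clamp',(590,110),0.082),('frag',(579,-146),-0.373)):
    best=None
    for k in(0,np.pi,-np.pi):
        j=r.inverse_kinematics([*xy,290],q(yaw+k))
        if j is not None: print(name,k,np.round(j,2))
        if j is not None and(best is None or abs(j[6])<abs(best[6])): best=j
    r.move_j(best); s=snap('wrist',name); np.save(name+'.npy',s,allow_pickle=True)
    P=cloud(s); print(r.sense()['clock'],s['T'][:3,3])
    if name=='frag':
        m=near(P,xy,75,12,110)&bronze(s);Q=P[m];print(len(Q),rect(Q),Q[:,2].max())
        t=Q[Q[:,2]>60];print('top',rect(t),t.mean(0))
    else:
        Q=P[near(P,(588,129),160,13,23)];print('plate',rect(Q))
        Q=P[near(P,(581.5,208.5),30,114,126)];print('boss',len(Q),rect(Q) if len(Q) else 0)
        Q=P[near(P,(590,95),75,72,84)]
        R0=np.array([[np.cos(.082),np.sin(.082)],[-np.sin(.082),np.cos(.082)]])
        L=(Q[:,:2]-(591.3,94.4))@R0.T
        for lo,hi in((-85,-20),(-20,40)):
            l=L[(L[:,1]>lo)&(L[:,1]<hi)]; print('jaw',len(l),np.percentile(l,[1,50,99],axis=0).round(1).tolist(), rect(l))
a,b=cv2.imread('pics/clamp.png'),cv2.imread('pics/frag.png')
cv2.imwrite('pics/w.png',cv2.resize(np.hstack([a,b]),(800,300)))
E
```

```text
0.2
clamp 0 [ 0.11  0.33 -0.52  1.6   0.17  1.26 -1.92]
clamp 3.141592653589793 [ 0.33  0.39 -0.83  1.58  0.3   1.3   1.11]
clamp -3.141592653589793 [ 0.33  0.39 -0.83  1.58  0.3   1.3   1.11]
3.0 [523.12426583 102.19776281 477.30106118]
plate (array([634.85284424, 129.2666626 ]), [221.60440063476562, 250.36276245117188], np.float32(1.6509217))
boss 733 (array([581.5670166 , 205.42510986]), [32.93954849243164, 34.4332275390625], np.float32(1.656196))
jaw 1365 [[-48.1, -73.0], [-2.3, -55.6], [47.6, -42.5]] (array([ -0.60318756, -58.21681595]), [31.911619186401367, 100.10227966308594], np.float32(3.140762))
jaw 932 [[-43.9, 0.7], [-2.2, 10.4], [43.8, 20.1]] (array([ 0.079216  , 10.26072788]), [19.57933807373047, 88.25460815429688], np.float32(0.0020174328))
frag 0 [-0.72  0.55  1.29  1.68 -0.54  1.33 -1.28]
frag 3.141592653589793 [ 0.67  0.35 -0.69  1.6   0.23  1.28  1.14]
frag -3.141592653589793 [ 0.67  0.35 -0.69  1.6   0.23  1.28  1.14]
4.05 [ 516.4658503  -120.3482355   477.77688879]
544 (array([ 579.52685547, -150.80323792]), [21.226287841796875, 83.99949645996094], np.float32(2.7653193)) 96.7816189586519
top (array([ 579.56610107, -151.11590576]), [20.67354965209961, 83.69668579101562], np.float32(2.7653193)) [ 578.28000528 -149.35356879   83.00957485]
```

View pics/w.png

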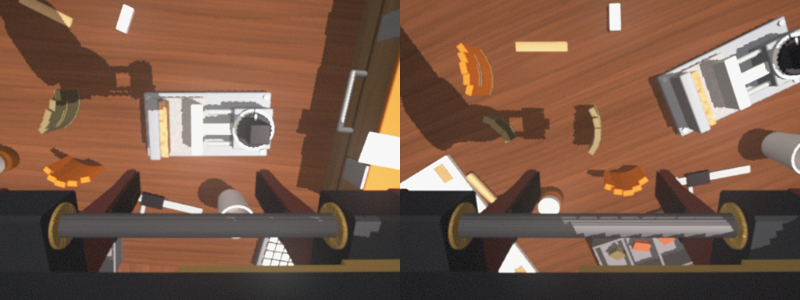

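The wrist view shows the fragment at (590,130) in the right half and clear space around it. Its y readings sit about 3 mm lower than the top and side cameras' for everything, so I'll use the three-camera mean. I grip now, then check fragment against jaws in one picture while holding it above the bed.

```bash
python3 - <<'E'
from h import *
yaw=-0.3745+np.pi
g=(581.2,-143.1)
r.command_gripper(46,18)
r.move_to([*g,140],q(yaw)); r.movel([*g,60],rate=120)
s=r.sense(); print(s['position'],s['wrist_force'])
r.command_gripper(4,18); s=r.sense(); print(s['grip_width'],s['gripper_force'],s['wrist_force'])
r.movel([*g,80],rate=60); r.movel([*g,200],rate=150)
s=r.sense(); print(s['grip_width'],s['gripper_force'],s['wrist_force'],s['clock'])
c=.082; o=np.array((591.4,93.6)); yd=np.array((-np.sin(c),np.cos(c)))
t=o+(-11+5.7)*yd; print('tgt',t)
r.move_to([*t,200],q(c+np.pi)); r.movel([*t,135],rate=120)
s=r.sense(); print(s['position'],s['grip_width'],s['gripper_force'],s['wrist_force'],s['torque'],s['clock'])
R0=np.array([[np.cos(c),np.sin(c)],[-np.sin(c),np.cos(c)]])
for n in('top','side','wrist'):
    s=snap(n,'hold_'+n);P=cloud(s)
    L=P.copy(); L[...,:2]=(P[...,:2]-o)@R0.T
    m=bronze(s)&(abs(L[...,0])<60)&(abs(L[...,1])<60)&(L[...,2]>80)&(L[...,2]<180)
    Q=L[m]; print(n,'frag',len(Q), rect(Q) if len(Q)>5 else 0, np.percentile(Q,[2,50,98],axis=0).round(1).tolist() if len(Q) else 0)
    m=(abs(L[...,0])<46)&(L[...,1]>-4)&(L[...,1]<35)&(abs(L[...,2]-78)<4)&~bronze(s)
    Q=L[m]; print('jaw',len(Q),np.percentile(Q,[2,50,98],axis=0).round(1).tolist() if len(Q) else 0)
    m=near(L,(0,115),30,114,126); Q=L[m]; print('boss',len(Q),rect(Q) if len(Q) else 0)
a,b=cv2.imread('pics/hold_wrist.png'),cv2.imread('pics/hold_side.png')
cv2.imwrite('pics/h.png',cv2.resize(np.hstack([a,b]),(800,300)))
E
```

```text
[ 581.97554017 -143.05959964   60.8187996 ] [ 0.07170776 -0.2747167   0.28285159]
9.842973315391252 17.88353650960346 [-0.61416442 -1.38686819  1.41396324]
9.884990696334338 17.868481373619716 [-0.73275843  0.5250648  -4.6104249 ] 8.4
tgt [591.83411312  88.31780862]
[592.35361636  88.17798656 135.47978009] 10.068599370013509 17.865484035093004 [ 0.45385223  0.30978102 -4.51307722] [ 0.12459643 -0.13898007 -0.00656897] 10.0167
top frag 71 (array([ -1.33310318, -13.60988617]), [15.652719497680664, 78.55171203613281], np.float32(3.1387787)) [[-40.2, -21.3, 86.1], [-30.9, -16.1, 144.1], [37.2, -8.0, 150.3]]
jaw 43 [[-43.4, 3.6, 75.1], [-30.9, 9.6, 77.7], [-16.1, 18.1, 81.4]]
boss 0 0
side frag 490 (array([ -2.78576374, -12.08920288]), [49.47555160522461, 72.33128356933594], np.float32(0.6626423)) [[-40.7, -14.9, 81.1], [-23.3, -3.9, 106.9], [30.5, 0.5, 160.0]]
jaw 493 [[-43.3, 4.4, 74.6], [-0.4, 15.1, 77.2], [42.6, 24.3, 79.4]]
boss 407 (array([ -0.95000458, 115.75239563]), [33.14338302612305, 33.23139572143555], np.float32(1.5816591))
wrist frag 1656 (array([ -8.37858391, -10.19375992]), [15.126198768615723, 65.09868621826172], np.float32(0.16404925)) [[-39.2, -20.6, 114.2], [-10.9, -9.4, 162.3], [22.5, -2.5, 171.7]]
jaw 1813 [[-43.9, 2.1, 75.8], [-11.7, 12.1, 77.8], [30.3, 21.2, 79.2]]
boss 2136 (array([ -0.30374718, 112.33229065]), [33.62602615356445, 34.65071487426758], np.float32(1.5629797))
```

View pics/h.png

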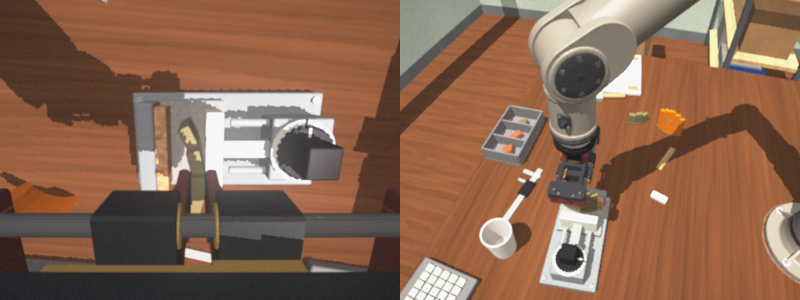

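The fragment hangs between facing and jaw in the wrist view (195,150). It is parallel to the jaws, with about 4 mm to the moving jaw and more to the cork. I lower it until contact.

```bash
python3 - <<'E'
from h import *
t=(591.83,88.32)
r.movel([*t,95],rate=80)
f0=r.sense()['wrist_force'][2]; z=95
while z>85:
    z-=0.7; r.movel([*t,z],rate=20)
    s=r.sense(); f=s['wrist_force'][2]
    if f-f0>2.5: break
print(z,s['position'],f0,f,s['wrist_force'],s['clock'])
r.command_gripper(40); s=r.sense(); print(s['grip_width'],s['wrist_force'],s['clock'])
r.movel([*t,180],rate=150)
c=.082; o=np.array((591.4,93.6))
# side step away, look
r.move_to([575,205,220],q(c+np.pi))
R0=np.array([[np.cos(c),np.sin(c)],[-np.sin(c),np.cos(c)]])
for n in('side','wrist'):
    s=snap(n,'pl_'+n);P=cloud(s); L=P.copy(); L[...,:2]=(P[...,:2]-o)@R0.T
    Q=L[bronze(s)&(abs(L[...,0])<60)&(abs(L[...,1])<60)&(L[...,2]>80)&(L[...,2]<180)]
    print(n,len(Q),rect(Q) if len(Q)>5 else 0,np.percentile(Q,[2,50,98],axis=0).round(1).tolist() if len(Q) else 0)
    Q=L[near(L,(0,115),30,114,126)]; print('boss',len(Q),rect(Q) if len(Q) else 0)
a,b=cv2.imread('pics/pl_wrist.png'),cv2.imread('pics/pl_side.png')
cv2.imwrite('pics/p.png',cv2.resize(np.hstack([a,b]),(800,300)))
print(r.sense()['clock'])
tgt=(591.4-115*np.sin(c),93.6+115*np.cos(c))
for k in range(-3,5):
    j=r.inverse_kinematics([*tgt,90],q(c+k*np.pi/2)); print(k,None if j is None else np.round(j,2))
E
```

```text
89.39999999999998 [592.19517124  88.54490671  90.15311855] -4.367458553105248 4.042587436833344 [-1.04860283  0.13260311  4.04258744] 12.8167
39.76076183028729 [0.39413448 0.19979069 0.54872491] 13.475
side 251 (array([-20.88178444,  -8.03046799]), [11.610189437866211, 40.62379455566406], np.float32(0.34416485)) [[-40.7, -16.8, 81.1], [-19.9, -4.4, 99.3], [-4.2, -0.0, 123.7]]
boss 229 (array([ -0.9085331 , 116.06163025]), [32.865440368652344, 33.05190658569336], np.float32(1.5786223))
wrist 1548 (array([  1.12522125, -12.09538174]), [21.848888397216797, 83.85765838623047], np.float32(3.1414628)) [[-37.8, -19.5, 81.1], [-3.5, -6.0, 107.9], [39.1, -1.5, 125.4]]
boss 1073 (array([  0.25930595, 112.51243591]), [33.97567367553711, 34.43251419067383], np.float32(0.0017107837))
14.8917
-3 [-0.11  0.54 -0.45  1.77  0.29  0.9  -0.6 ]
-2 [ 0.1   0.62 -0.76  1.75  0.51  0.98  0.8 ]
-1 [ 0.29  0.76 -1.07  1.74  0.74  1.11  2.19]
0 [-1.22  0.93  1.27  1.84 -0.98  1.17 -1.09]
1 [-0.11  0.54 -0.45  1.77  0.29  0.9  -0.6 ]
2 [ 0.1   0.62 -0.76  1.75  0.51  0.98  0.8 ]
3 [ 0.29  0.76 -1.07  1.74  0.74  1.11  2.19]
4 [-1.22  0.93  1.27  1.84 -0.98  1.17 -1.09]
```

View pics/p.png

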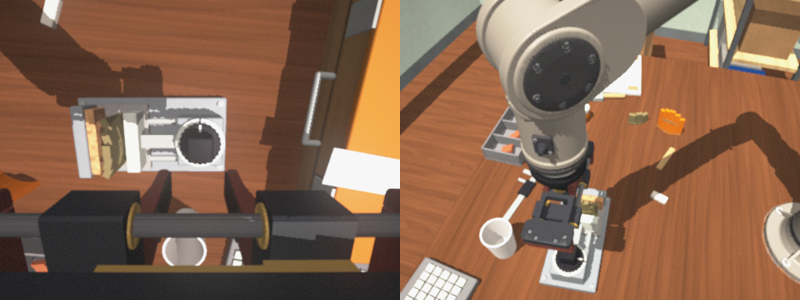

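The fragment stands upright and parallel between the jaws, and the white tick shows at (200,126). Now I grip the cap and turn until the torque rises.

```bash
python3 - <<'E'
from h import *
c=.082
yd=np.array((-np.sin(c),np.cos(c)))
p=np.array((591.4,93.6))+114.6*yd
r.command_gripper(58)
r.move_to([*p,150],q(c+np.pi)); r.movel([*p,90],rate=120)
s=r.sense(); print(s['position'],s['wrist_force'],s['joint_positions'].round(3))
f0=s['wrist_force']
r.command_gripper(30,12); s=r.sense(); d=(s['wrist_force']-f0)[:2]@yd; print(s['grip_width'],s['gripper_force'],s['wrist_force'],'along y',d,s['position'])
# centre along y
for i in range(3):
    if abs(d)<2: break
    p=p+yd*np.sign(d)*1.0; r.movel([*p,90],rate=30); s=r.sense(); d2=(s['wrist_force']-f0)[:2]@yd; print(d2)
    if abs(d2)<2 or d2*d<0: break
    d=d2
r.command_gripper(30,40); s=r.sense(); print(s['grip_width'],s['gripper_force'],s['wrist_force'],s['torque'],s['clock'])
np.save('j.npy',r.inverse_kinematics([*p,90],q(c+np.pi)))
j0=np.load('j.npy'); j=j0.copy(); t0=s['torque'][2]
for st in [.15]*3+[.1]*22:
    j[6]-=st; r.move_j(j); s=r.sense()
    print(round(j0[6]-j[6],2),round(s['torque'][2]-t0,3),s['wrist_force'].round(1),round(s['joint_positions'][6]-j[6],3),round(s['clock'],2))
    if abs(s['torque'][2]-t0)>.28 or np.linalg.norm(s['wrist_force'])>30: break
np.save('jc.npy',j)
E
```

```text
[582.52341311 208.26631097  90.89103507] [ 0.59930271 -0.14204341 -0.13522245] [ 0.106  0.619 -0.764  1.75   0.505  0.978  0.797]
33.65630157407162 12.001253217458725 [-0.34481217 -0.27385369  3.68377928] along y -0.054036696159473895 [582.30667288 207.75846403  90.46493773]
33.290994464915975 40.00426411628723 [-1.13033438 -1.58512607  5.10027391] [-0.26494228  0.00632724  0.04001617] 17.1417
0.15 -0.156 [-0.3 -2.   5.7] -0.001 17.41
0.3 -0.207 [-1.2 -1.   5.8] -0.001 17.68
0.45 -0.207 [-1.5 -2.   5. ] -0.001 17.94
0.55 -0.176 [-1.4 -2.2  5.8] -0.001 18.19
0.65 -0.149 [-1.  -3.1  6.3] -0.001 18.44
0.75 -0.145 [-0.3 -2.3  5.9] -0.001 18.69
0.85 -0.154 [-0.4 -2.   6.9] -0.001 18.94
0.95 -0.165 [-1.4 -2.7  7.3] -0.001 19.19
1.05 -0.117 [-0.2 -2.7  6.7] -0.001 19.44
1.15 -0.195 [-1.4 -3.   6.9] -0.001 19.69
1.25 -0.199 [-1.2 -2.4  6.5] -0.001 19.94
1.35 -0.165 [-0.9 -2.4  6.8] -0.001 20.19
1.45 -0.174 [-1.6 -2.8  5.7] -0.001 20.44
1.55 -0.135 [-2.4 -2.7  7.4] -0.001 20.69
1.65 -0.152 [-2.2 -2.6  6.7] -0.001 20.94
1.75 -0.14 [-1.3 -3.6  6.7] -0.001 21.19
1.85 0.09 [-1.6 -3.6  8.3] -0.0 21.44
1.95 0.112 [-2.2 -3.5  7.3] -0.0 21.69
2.05 0.062 [-2.4 -3.9  8.1] -0.0 21.94
2.15 0.075 [-2.8 -2.9  8.2] -0.0 22.19
2.25 0.146 [-2.  -2.7  6.7] -0.0 22.44
2.35 0.103 [-2.  -2.9  6.4] -0.0 22.69
2.45 0.094 [-2.5 -3.   7.8] -0.0 22.94
2.55 0.191 [-2.5 -3.2  7.6] -0.0 23.19
2.65 0.064 [-2.1 -2.9  7.9] -0.0 23.44
```

The moment changed sign at 1.85 rad, so I look at the ticks before going on.

```bash
python3 - <<'E'
from h import *
s=r.sense();print(s['torque'],s['grip_width'],s['gripper_force'],s['joint_positions'].round(3))
a=snap('side','m_side');b=snap('wrist','m_wrist');np.save('ms.npy',a,allow_pickle=True);np.save('mw.npy',b,allow_pickle=True)
T=b['T'];ax=np.array([581.9,208,84.]);
def proj(s,X):
    Ti=np.linalg.inv(s['T']);rv=cv2.Rodrigues(Ti[:3,:3])[0]
    return cv2.projectPoints(np.array([X]),rv,Ti[:3,3],s['intrinsics'],s['dist_coeffs'])[0].ravel()
pa,pb=proj(a,ax),proj(b,ax);print(pa,pb)
def crop(s,p,h=60):
    x,y=p.astype(int);x=np.clip(x,h,512-h);y=np.clip(y,h,384-h);return cv2.resize(s['color'][y-h:y+h,x-h:x+h],(400,400),interpolation=cv2.INTER_CUBIC)
cv2.imwrite('pics/m.png',np.hstack([crop(a,pa),crop(b,pb,100)])[:,:,::-1])
E
```

```text
[-0.80804659  0.61791243  0.10411557] 32.96047366461804 40.01728177070618 [ 0.106  0.619 -0.763  1.751  0.506  0.979 -1.854]
[215.69941847 328.32789732] [250.04386402 215.75049254]
```

View pics/m.png

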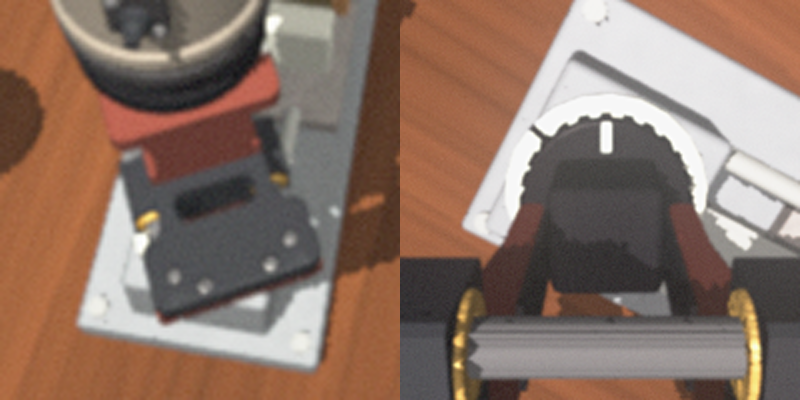

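In the wrist crop the white tick is at (606,138) and the black one at (538,132), about 48° apart about the centre (607,192). That is between two and three clicks, so the fragment is held and I stop turning. I let go, back off straight up and check.

```bash
python3 - <<'E'
from h import *
c=.082; o=np.array((591.4,93.6))
p=r.sense()['position']
r.command_gripper(60); s=r.sense(); 
r.movel([p[0],p[1],190],rate=120)
j=r.sense()['joint_positions']
r.move_to([560,190,270],q(c+np.pi)); r.dwell(.2)
R0=np.array([[np.cos(c),np.sin(c)],[-np.sin(c),np.cos(c)]])
s=snap('wrist','f_wrist');P=cloud(s);L=P.copy(); L[...,:2]=(P[...,:2]-o)@R0.T
Q=L[bronze(s)&(abs(L[...,0])<60)&(abs(L[...,1])<75)&(L[...,2]>80)&(L[...,2]<180)]
print(rect(Q),np.percentile(Q,[2,50,98],axis=0).round(1).tolist(),r.sense()['clock'])
hi=Q[Q[:,2]>118];lo=Q[Q[:,2]<95];print(hi.mean(0),lo.mean(0))
np.save('fw.npy',s,allow_pickle=True)
Ti=np.linalg.inv(s['T']);pc=cv2.projectPoints(np.array([[588.,140,84]]),cv2.Rodrigues(Ti[:3,:3])[0],Ti[:3,3],s['intrinsics'],s['dist_coeffs'])[0].ravel().astype(int)
x,y=np.clip(pc[0],120,392),np.clip(pc[1],90,294);print(x,y)
cv2.imwrite('pics/f.png',cv2.resize(s['color'][y-90:y+90,x-120:x+120],(800,600),interpolation=2)[:,:,::-1])
E
```

```text
(array([  1.20384216, -29.55482864]), [20.465858459472656, 84.7793960571289], np.float32(0.004129885)) [[-38.5, -37.0, 81.2], [-3.8, -24.5, 107.3], [39.5, -20.0, 125.3]] 27.5917
[  7.96997132 -25.04674593 122.25888057] [ -5.93174455 -23.90180136  87.36221079]
214 187
```

View pics/f.png

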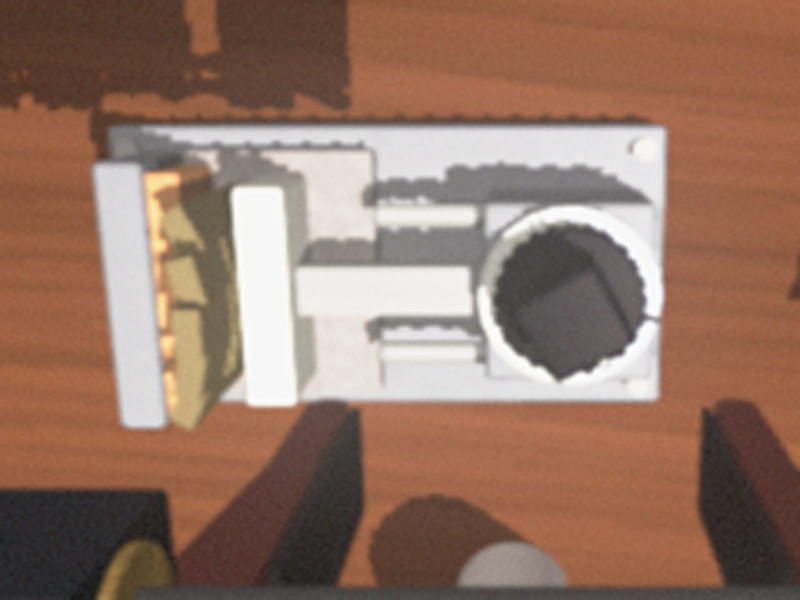

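The picture shows the fragment upright, pressed between the cork (160,300) and the moving jaw (265,300). It has moved 17.5 mm with the jaw; jaw travel of about 21.6 mm means the drum turned about 1.8 rad. The cap therefore slipped about 0.85 rad, which is two full clicks and less than three. The gripper is clear of everything.

```bash
python3 -c "
from h import *
print(r.finish_job(), r.sense()['clock'])"
```

```text
the job is handed in; nothing more can be done
the job is handed in; nothing more can be done
```

I handed the job in: the tall bronze fragment stands upright and held in the clamp, and the cap was turned about 0.85 rad past tight, which is two full clicks and short of a third.

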